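Shut the balance cover and zero the balance

ROBOT

A 6-joint arm with a two-finger parallel gripper is mounted at the origin on the work surface. World frame = base frame: x ahead of the robot, y to its left, z up, the work surface at z = 0. Lengths are in m, angles in degrees, forces in N, time in s.
With the tool pointing down it reaches from about 0.275 to 0.975 m from the base axis. Payload 8.4 kg.
Tool frame: the origin (TCP) lies where the fingers leave the gripper's body, on its centre line; the fingertips stand 88 mm ahead of it and the grasp point (between the pads) lies 69 mm ahead of it; z points along the fingers, y is the line along which they close (so a half turn about z gives the same grasp; the last joint's range is limited). The gripper opens to 92 mm and grips with 3 to 60 N. Pads are 20 mm wide; open, the fingers measure 128 mm over their backs; the gripper's body (75 mm by 189 mm) begins 69 mm behind the grasp point.
Start: joints at [69.649, 20.225, 93.587, -0, 66.188, -0.138], TCP at [0.216, 0.587, 0.303] pointing down, gripper open.
Joint ranges: [-150.9, 150.9], [-52.94, 120.26], [3.33, 152.33], [-74.26, 254.26], [0, 154.13], [-172.89, 172.89]. Speed limits (degrees/s): [127.2, 127.2, 159.86, 180, 180, 180].

INTERFACE

Orientations are given as [roll, pitch, yaw] about the fixed x, y, z axes, in that order (R = Rz(yaw) Ry(pitch) Rx(roll)).
In Python, from station import arm, cams gives the robot as it stands.
- The arm moves only by the tool move_arm, never from a script. Its argument "series" is a list that holds one entry, the list of rows, each a list of 7 numbers: the turn, a rotation vector about the tool's x, y, z scaled (see below), then the shift along the tool's x, y, z scaled (see below), then the finger opening in mm, from 0 to 91.9. In form: [[[rx, ry, rz, tx, ty, tz, hand], ...]]. A call has 1 to 5 rows; each row shifts and turns the commanded pose from where the row before left it, along the tool's axes as they then stand; what a row does not reach is not made up. The controller multiplies each number of a shift by 0.25 m and each number of a turn by 2 rad. A row lasts 1/12 s, in which the tool goes at most 41.7 mm and 7.16 degrees, less where a joint would pass 70% of its speed; a pose out of reach is approached as far as the arm can. A call with a number of a shift or a turn outside -1 to 1 is refused whole. A call with a gripper value outside its range is refused whole. The fingers move at their own pace and stop on an object; "newtons" is the grip in N (left out, the last holds). Time passes only in rows, so rows that do not move let the fingers close. It gives the time, the measured TCP pose, the force, the opening and the grip force at its end, in the units of the state.
- arm.read_state(): the state, without advancing time (a new reading comes with each control period).
- cams.grab_frame(name): name is "scene" or "side" or "wrist"; returns the picture (480x640x3 uint8, red, green, blue); there is no depth.
- cams.camera_params(name): a dict with "camera_matrix" (3x3 intrinsics, pixels), "R" (3x3) and "t" (3): a world point X has camera coordinates R X + t. Camera axes: x right, y down, z forward; pixel columns grow to the right and rows downward; lengths in m; the calibration is good to about 2 mm. A picture is of the moment at which its call begins: read the wrist's pose just before it. camera_params takes no time and is no camera call; for the wrist camera it gives the pose at the moment of the call.
- arm.hand_in(): hands the job in; it is judged then, once.
The state is a dict: "time_s": time; "joints": joint angles; "joint_vel": joint speeds; "joint_efforts": joint torques, N m; "ee_pos": TCP position; "tool_rot": TCP orientation; "wrist_force": force on the tool from outside, world axes, zero at the start; "moment": the same for the moment, N m; "opening": finger opening in m; "grasp_force": force on a finger pad.
Only numpy, scipy, OpenCV 4.12 (cv2) and the standard library are available. Lean on these libraries where they do the work, as an engineer would, in place of code of your own. Each camera call takes 0.05 s, during which the arm holds its last target. There are 200 camera calls.

TASK

Zero the balance on the goldsmith's bench: with the fingertips, gently push its raised, hinged cover down until it is fully shut, and only then lightly press the long bar-shaped key all the way down, and draw back so that it springs up. Leave the other three keys alone, pick nothing up, and leave the little cup on the pan and everything else where it is.

Things in the scene. Friction and masses are not known exactly. Their poses are not given: they have to be found in the camera images.
- balance: grey bench balance, fixed, 260 mm deep (x), 290 wide (y), its flat deck 40 mm above the table; origin at the centre of its underside, x points away from the robot side (keys face -x), y to its left. On the deck a clear draught chamber (x -45 to 115, y -80 to 80 mm, 94 mm above the table) holds the pan; in front of it the keys stand in a row at x = -95, y = -75, -25, 25, 75 mm, in any order.
- cover (a joint): hinged cover of the chamber: clear panel, aluminium frame and cross bar, 165 mm from hinge to free edge, 164 wide, 6 thick, 140 g. Value in rad: 0 = shut (level, top face 100 mm above the table), grows as the free edge (robot side) rises; starts at 0.45 to 0.85. A stiff hinge (0.2 N m) leaves it where it is put: push it all the way (2 to 4 N at the cross bar) to a hard stop at 0.
- cover_bar (a point): middle of the cover's cross bar, on its top face, 85 mm from the hinge line: a good place to push. Moves with the cover; shut, it lies 30 mm ahead (+x) of the balance's origin, 100 mm above the table.
- cover_edge (a point): middle of the cover's free edge, on its top face, 165 mm from the hinge line
- cover_hinge (a point): middle of the cover's hinge line, fixed at the far end of the chamber, 115 mm ahead (+x) of the balance's origin and 94 mm above the table; the line runs along the balance's y
- bar_key (a joint): the key to press: long bar, 36 mm along the balance's width (y) by 20 mm; one of four off-white keys, each in a black bezel, on the balance's front deck, told apart only by shape; joint value in m, 0 = up, growing to 0.005 as it is pressed down; springs back by itself; about 1 N to start moving and 4 N fully down, then a hard stop
- bar_key_top (a point): top of the bar-shaped key. The point is the centre of the key's top face, 12 mm above the deck (52 mm above the table) when up; its x and y axes are parallel to the balance's.
- bar_key_seat: black bezel 44 x 34 mm, 3 mm thick, on the deck around the bar-shaped key; origin at the centre of its underside
- round_key (a joint): leave alone: large round key, 26 mm across; one of four off-white keys, each in a black bezel, on the balance's front deck, told apart only by shape; joint value in m, 0 = up, growing to 0.005 as it is pressed down; springs back by itself
- round_key_top (a point): top of the large round key. The point is the centre of the key's top face, 12 mm above the deck (52 mm above the table) when up; its x and y axes are parallel to the balance's.
- square_key (a joint): leave alone: square key, 22 x 22 mm; one of four off-white keys, each in a black bezel, on the balance's front deck, told apart only by shape; joint value in m, 0 = up, growing to 0.005 as it is pressed down; springs back by itself
- square_key_top (a point): top of the square key. The point is the centre of the key's top face, 12 mm above the deck (52 mm above the table) when up; its x and y axes are parallel to the balance's.
- small_key (a joint): leave alone: small round key, 16 mm across; one of four off-white keys, each in a black bezel, on the balance's front deck, told apart only by shape; joint value in m, 0 = up, growing to 0.005 as it is pressed down; springs back by itself
- small_key_top (a point): top of the small round key. The point is the centre of the key's top face, 12 mm above the deck (52 mm above the table) when up; its x and y axes are parallel to the balance's.
- cup: small loose aluminium cup, 44 mm across, 28 mm tall, standing on the pan in the chamber (its rim stays 18 mm below the shut cover); origin at the centre of its underside
- small_weight: loose brass calibration weight, 20 mm across, 30 mm tall, standing on the deck at one end of the key row, about 43 mm beyond the last key; origin at the centre of its underside
- large_weight: loose brass calibration weight, 36 mm across, 55 mm tall, on the table beside the balance; origin at the centre of its underside
- jar: loose small glass jar with steel cap, 50 mm across, 55 mm tall, on the table beside the balance; origin at the centre of its underside
- ring_stand: loose steel ring mandrel, 140 mm tall, upright on a 70 mm square wooden foot; origin at the centre of its underside
- pliers: loose pliers lying on the table, about 170 mm long, 14 mm high; origin under the pivot, jaws to +x
- ring_box: loose dark wooden ring box, 55 x 55 x 40 mm, on the table; origin at the centre of its underside

How it is judged (in metres and radians):
On the way, in this order (a step that is already met when the one before it is completed fails the run):
1. the cover is fully shut (value of joint cover below 0.04 rad), for 0.2 s.
2. with the cover shut, the bar-shaped key is pressed down (value of joint bar_key above 0.004 m and value of joint cover below 0.04 rad and contact force between any of the fingers, the arm and bar_key_seat above 0.3 N), for 0.1 s.
At the end, for the whole second after the job is handed in: The cover is shut (below 0.04 rad), all four keys are up (less than 1 mm down), the cup is at rest within 10 mm of where it stood and every other loose thing within 20 mm (value of joint cover below 0.04 rad and value of joint each of bar_key, round_key, square_key, small_key below 0.001 m and distance of cup from where it was at the start of the episode below 0.01 m and distance of each of small_weight, large_weight, jar, ring_stand, pliers, ring_box from where it was at the start of the episode below 0.02 m and linear speed of cup below 0.02 m/s); the robot touches nothing.
It fails at once if the bar-shaped key is pressed (over 1.5 mm) while the cover is not shut (value of joint bar_key above 0.0015 m and value of joint cover above 0.06 rad).
It fails at once if one of the other three keys is pressed (over 1.5 mm) (value of joint any of round_key, square_key, small_key above 0.0015 m).
It fails at once if the cover is swung further open (over 1.0 rad) (value of joint cover above 1 rad).
It fails at once if the balance, its cover or its bar-shaped key is pushed hard (over 30 N) (contact force between any of the fingers, the arm and balance above 30 N or contact force between any of the fingers, the arm and bar_key_seat above 30 N).
It fails at once if the cup is shifted or lifted more than 10 mm, or another loose thing shifted, lifted or carried more than 20 mm (distance of cup from where it was at the start of the episode above 0.01 m or distance of any of small_weight, large_weight, jar, ring_stand, pliers, ring_box from where it was at the start of the episode above 0.02 m).
It also fails if it takes over 48 s, if anything falls off the work surface, if the arm or the gripper's body presses on something with over 40 N, if the wrist force passes 120 N, or if a joint passes its speed limit or range.

## Working session

There is one attempt and no reset: what is moved stays moved. The work goes in short steps, Python scripts to look and compute and a tool call to move; the robot and the scene stay as the last step left them, time stands still between calls to the robot, and variables do not carry over. Pictures are saved under pics/ and viewed, at most 10 in all, crops included, and the job is handed in when it is done.

Besides the shell and the picture viewer there is one more tool, called after "Call:" as name([rows], argument=value, ...), one row to a line, values as JSON. move_arm: Moves the arm, as the interface text tells. Shifts and turns lie within -1 to 1; 1 stands for 0.25 m of shift or 2 rad of turn. Its arguments: {"type":"object","properties":{"series":{"type":"array","items":{"type":"array","items":{"type":"array","items":{"type":"number"}}}},"newtons":{"type":"number"}},"required":["series"]}

```bash
mkdir -p pics; python3 - <<'E'
from station import arm,cams
import cv2,numpy as np
s=arm.read_state();print(s['time_s'],s['ee_pos'],s['tool_rot'])
for n in['scene','side','wrist']:
    p=cams.camera_params(n)
    f=cams.grab_frame(n);cv2.imwrite(f'pics/{n}0.png',f[:,:,::-1])
    R=np.array(p['R']);print(n,np.array(p['camera_matrix']).round(1).tolist(),(-R.T@p['t']).round(3),R.round(3).tolist())
E
```

```text
0.0 [0.21580059 0.58614643 0.30196302] [-1.79918726e+02 -1.26668559e-03  1.59787877e+02]
scene [[582.4, 0.0, 323.7], [0.0, 582.4, 237.7], [0.0, 0.0, 1.0]] [1.384 0.4   1.02 ] [[-0.437, 0.899, 0.0], [0.655, 0.318, -0.686], [-0.617, -0.299, -0.728]]
side [[489.8, 0.0, 318.8], [0.0, 489.8, 241.0], [0.0, 0.0, 1.0]] [0.451 0.844 0.618] [[-0.988, -0.153, 0.02], [-0.097, 0.517, -0.851], [0.12, -0.842, -0.526]]
wrist [[404.0, 0.0, 316.9], [0.0, 404.0, 246.7], [0.0, 0.0, 1.0]] [0.14  0.614 0.383] [[0.346, 0.938, -0.001], [0.9, -0.332, 0.282], [0.265, -0.099, -0.959]]
```

View pics/scene0.png

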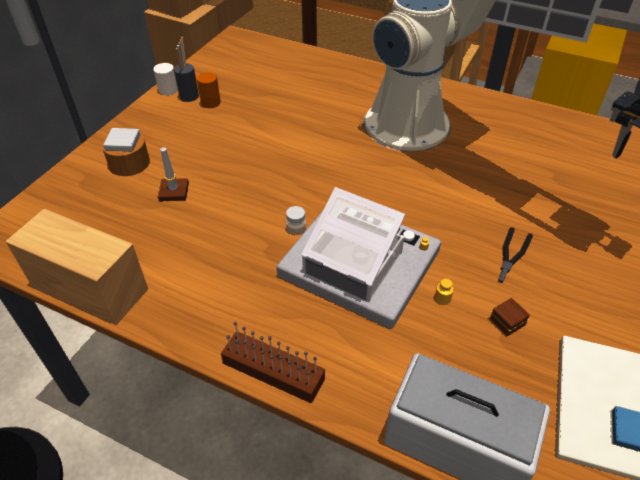

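View pics/side0.png

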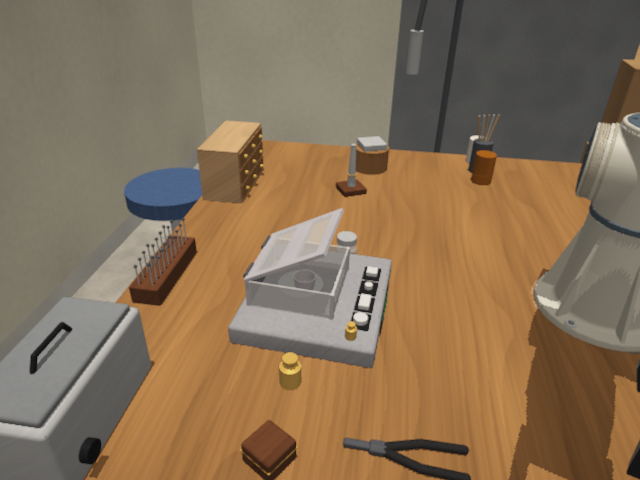

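The scene view shows the balance near (360,255), with its cover raised. In the side view the keys run from (372,272) to (361,320), with the small weight at (351,331). I'll zoom in on the keys and the cover.

```bash
python3 - <<'E'
import cv2
a=cv2.imread('pics/side0.png')[200:360,230:400]
cv2.imwrite('pics/sidez.png',cv2.resize(a,(638,600),interpolation=cv2.INTER_CUBIC))
b=cv2.imread('pics/scene0.png')[180:320,275:445]
cv2.imwrite('pics/scenez.png',cv2.resize(b,(729,600),interpolation=cv2.INTER_CUBIC))
E
```

```text
(no output)
```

View pics/sidez.png

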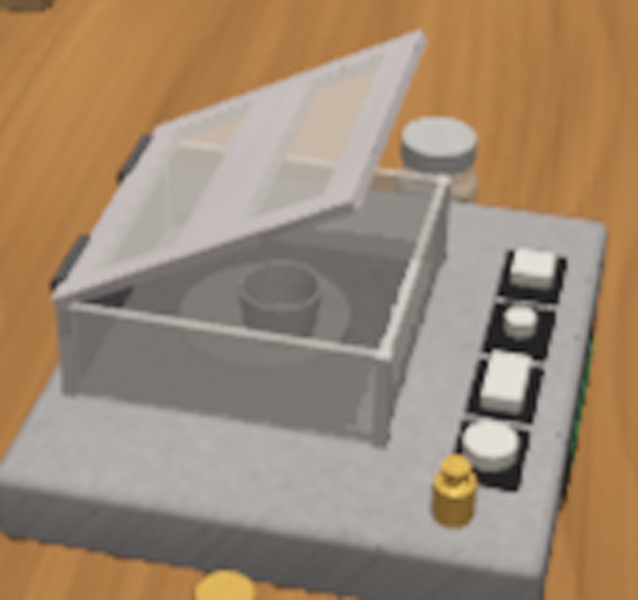

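View pics/scenez.png

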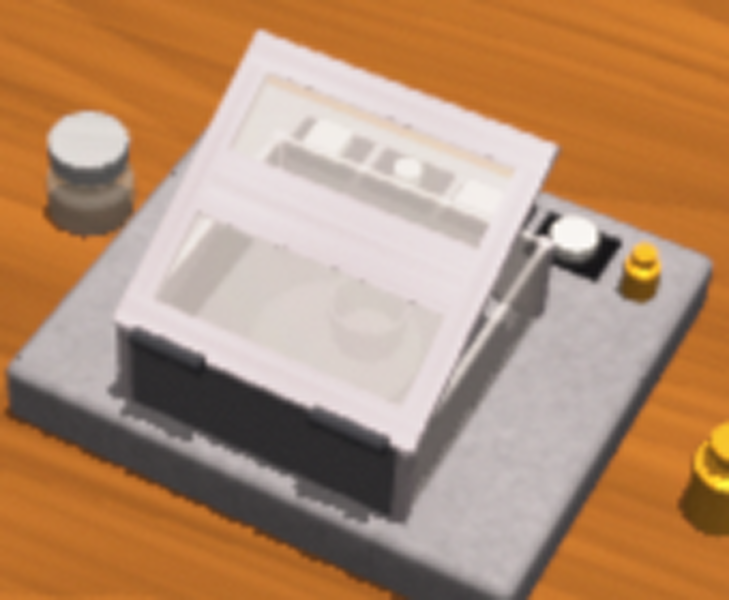

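The key third from the far end, at crop (506,376), is elongated along the row, so it is the bar. The order from far to near is square (534,266), small (520,318), bar (506,376), round (490,440). The cover's free-edge corners are at crop (422,35) and (357,205) in the side view, and (258,30) and (556,150) in the scene view.

```bash
cat > h.py <<'E'
import numpy as np,cv2
from station import arm,cams
def ray(n,uv,P=None):
    p=P or cams.camera_params(n);K=np.array(p['camera_matrix']);R=np.array(p['R']);t=np.array(p['t'])
    d=R.T@np.linalg.solve(K,[uv[0],uv[1],1.]);return -R.T@t,d/np.linalg.norm(d)
def onz(n,uv,z,P=None):
    c,d=ray(n,uv,P);return c+d*(z-c[2])/d[2]
def tri(l):
    A=0;b=0
    for c,d in l:
        M=np.eye(3)-np.outer(d,d);A=A+M;b=b+M@c
    return np.linalg.solve(A,b)
S=lambda u,v:(230+(u+.5)/3.753-.5,200+(v+.5)/3.75-.5)
C=lambda u,v:(275+(u+.5)/4.288-.5,180+(v+.5)/4.286-.5)
E
python3 - <<'E'
from h import *
a=cv2.imread('pics/side0.png');roi=a[255:335,340:395]
m=(roi.min(2)>195).astype(np.uint8)
n,l,st,ce=cv2.connectedComponentsWithStats(m)
print('blobs',[(ce[i]+[340,255]).round(1).tolist()+st[i,2:].tolist() for i in range(1,n) if st[i,4]>15])
print('hand',[np.round(S(*q),1).tolist() for q in[(534,266),(520,318),(506,376),(490,440)]])
k=[onz('side',S(*q),.052) for q in[(534,266),(520,318),(506,376),(490,440)]]
for q in k:print(q.round(4))
print('gaps',[np.linalg.norm(k[i+1]-k[i]).round(4) for i in range(3)])
d=k[3]-k[0];print('yaw from keys',np.degrees(np.arctan2(-d[0],d[1])))
for q in[(10,372),(515,600),(710,262)]:print('deck scene',onz('scene',C(*q),.04).round(4))
print('round key scene',onz('scene',C(575,234),.052).round(4))
for s,c in[((422,35),(258,30)),((357,205),(556,150)),((60,296),(415,445)),((155,130),(120,320))]:
    r=[ray('side',S(*s)),ray('scene',C(*c))];p=tri(r)
    print('cover',p.round(4),'miss',[np.linalg.norm(np.cross(p-o,d)).round(4) for o,d in r])
E
```

```text
blobs [[371.8, 269.6, 10, 6, 51], [368.3, 284.0, 7, 3, 19], [364.5, 299.9, 12, 12, 103], [360.3, 316.7, 13, 9, 88]]
hand [[371.9, 270.6], [368.2, 284.4], [364.5, 299.9], [360.2, 317.0]]
[0.4577 0.0292 0.052 ]
[0.4619 0.0771 0.052 ]
[0.4655 0.126  0.052 ]
[0.4693 0.1754 0.052 ]
gaps [np.float64(0.0481), np.float64(0.049), np.float64(0.0495)]
yaw from keys -4.566801576104449
deck scene [ 0.6771 -0.0575  0.04  ]
deck scene [0.6968 0.2282 0.04  ]
deck scene [0.445  0.2426 0.04  ]
round key scene [0.4684 0.1731 0.052 ]
cover [0.5247 0.0103 0.1771] miss [np.float64(0.0019), np.float64(0.0019)]
cover [0.5359 0.1742 0.1752] miss [np.float64(0.0001), np.float64(0.0001)]
cover [0.6774 0.1647 0.1008] miss [np.float64(0.0003), np.float64(0.0003)]
cover [0.669  0.0044 0.1003] miss [np.float64(0.0016), np.float64(0.0016)]
```

Call:
move_arm([
  [[0,0,-0.046,0,0,0,0],[0,0,-0.046,0,0,0,0],[0,0,-0.045,0,0,0,0],[0,0,0,0,0,0,0],[0,0,0,0,0,0,0]],
], newtons=5)

```text
time_s: 0.57
ee_pos: [0.2159, 0.5864, 0.3025]
tool_rot: [-180.0, -0.0, 175.3]
wrist_force: [0.6, 1.0, 0.1]
opening: 0.0608
grasp_force: 0.0
```

Call:
move_arm([
  [[0,0,0,-0.085,-0.093,0,0],[0,0,0,-0.085,-0.093,0,0],[0,0,0,-0.085,-0.093,0,0],[0,0,0,-0.085,-0.093,0,0],[0,0,0,-0.085,-0.093,0,0]],
])

```text
time_s: 0.98
ee_pos: [0.3133, 0.461, 0.3026]
tool_rot: [-180.0, 0.0, 175.3]
wrist_force: [0.2, 0.7, 0.0]
opening: 0.0272
grasp_force: 0.0
```

Call:
move_arm([
  [[0,0,0,-0.085,-0.093,0,0],[0,0,0,-0.085,-0.093,0,0],[0,0,0,-0.085,-0.093,0,0],[0,0,0,-0.085,-0.093,0,0],[0,0,0,-0.085,-0.093,0,0]],
])

```text
time_s: 1.4
ee_pos: [0.4102, 0.3367, 0.3028]
tool_rot: [180.0, 0.0, 175.3]
wrist_force: [0.1, -0.1, 0.2]
opening: 0.0003
grasp_force: 0.0
```

Call:
move_arm([
  [[0,0,0,-0.085,-0.093,0,0],[0,0,0,-0.085,-0.093,0,0],[0,0,0,-0.085,-0.093,0,0],[0,0,0,-0.085,-0.093,0,0],[0,0,0,-0.085,-0.093,0,0]],
])

```text
time_s: 1.82
ee_pos: [0.507, 0.2124, 0.3028]
tool_rot: [180.0, 0.0, 175.3]
wrist_force: [-0.6, -0.2, -0.3]
opening: 0.0002
grasp_force: 0.0
```

Call:
move_arm([
  [[0,0,0,-0.085,-0.093,0,0],[0,0,0,-0.085,-0.093,0,0],[0,0,0,-0.085,-0.093,0,0],[0,0,0,-0.085,-0.093,0,0],[0,0,0,0,0,0,0]],
])

```text
time_s: 2.23
ee_pos: [0.5864, 0.1106, 0.3027]
tool_rot: [-179.9, 0.1, 175.1]
wrist_force: [-0.1, -0.3, -0.1]
opening: 0.0008
grasp_force: 0.0
```

```bash
python3 - <<'E'
from h import *
import json
p=cams.camera_params('wrist');f=cams.grab_frame('wrist');cv2.imwrite('pics/w1.png',f[:,:,::-1])
json.dump({k:np.array(v).tolist() for k,v in p.items() if k in('camera_matrix','R','t')},open('w1.json','w'))
print(arm.read_state()['ee_pos'],arm.read_state()['tool_rot'])
E
```

```text
[0.58494592 0.11231461 0.30245153] [-1.79985186e+02  1.70701990e-02  1.75137283e+02]
```

View pics/w1.png

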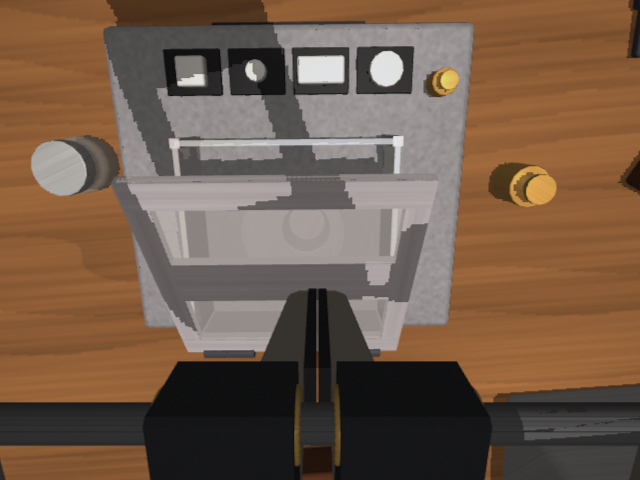

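The wrist view confirms the bar key at (320,69), with square (191,71), small (256,70) and round (386,69). The cross bar lies at rows 262–300. Next I'll measure the keys from here.

```bash
python3 - <<'E'
from h import *
import json
P=json.load(open('w1.json'))
a=cv2.imread('pics/w1.png')
roi=a[45:98,290:415];m=(roi.min(2)>190).astype(np.uint8)
n,l,st,ce=cv2.connectedComponentsWithStats(m)
print([(ce[i]+[290,45]).round(1).tolist()+st[i,2:].tolist() for i in range(1,n) if st[i,4]>50])
K=[onz('wrist',u,.052,P) for u in((320.5,69),(386.5,69))]
print([k.round(4) for k in K])
for u in((166,49),(412,46),(413,93),(168,95)):print('bezel corner',onz('wrist',u,.043,P).round(4))
for u in((107,29),(473,24),(449,324),(147,327)):print('deck',onz('wrist',u,.04,P).round(4))
# cover in wrist vs side plane: free edge top corners, z from triangulation with side
for s,w in(((422,35),(118,180)),((357,205),(437,177))):
    r=[ray('side',S(*s)),ray('wrist',w,P)];p=tri(r);print('edge',p.round(4),[np.linalg.norm(np.cross(p-o,d)).round(4) for o,d in r])
E
```

```text
[[386.3, 68.0, 32, 35, 851], [320.5, 69.0, 44, 26, 1095]]
[array([0.464 , 0.1232, 0.052 ]), array([0.4683, 0.173 , 0.052 ])]
bezel corner [0.4387 0.0062 0.043 ]
bezel corner [0.4527 0.1946 0.043 ]
bezel corner [0.4866 0.1948 0.043 ]
bezel corner [0.4716 0.0014 0.043 ]
deck [ 0.4204 -0.0371  0.04  ]
deck [0.4409 0.2419 0.04  ]
deck [0.6934 0.2256 0.04  ]
deck [ 0.6725 -0.0582  0.04  ]
edge [0.5242 0.014  0.1772] [np.float64(0.0012), np.float64(0.0012)]
edge [0.5355 0.1759 0.1764] [np.float64(0.0002), np.float64(0.0002)]
```

Call:
move_arm([
  [[0,0,0,-0.064,-0.088,0,0],[0,0,0,0,0,0.09,0],[0,0,0,0,0,0.09,0],[0,0,0,0,0,0.08,0],[0,0,0,0,0,0,0]],
])

```text
time_s: 2.7
ee_pos: [0.5953, 0.0916, 0.2339]
tool_rot: [-179.9, -0.4, 175.4]
wrist_force: [-0.5, -0.6, -0.6]
opening: 0.0007
grasp_force: 0.0
```

Call:
move_arm([
  [[0,0,0,0,0,0.012,0],[0,0,0,0,0,0.012,0],[0,0,0,0,0,0.012,0],[0,0,0,0,0,0.012,0],[0,0,0,0,0,0,0]],
])

```text
time_s: 3.12
ee_pos: [0.5981, 0.0914, 0.226]
tool_rot: [180.0, 0.0, 175.5]
wrist_force: [0.4, 1.4, -0.0]
opening: 0.0001
grasp_force: 0.4
```

Call:
move_arm([
  [[0,0,0,0.003,0,0.01,0],[0,0,0,0.003,0,0.01,0],[0,0,0,0.003,0,0.01,0],[0,0,0,0.003,0,0.01,0],[0,0,0,0,0,0,0]],
])

```text
time_s: 3.53
ee_pos: [0.5945, 0.0913, 0.2151]
tool_rot: [-180.0, -0.0, 175.5]
wrist_force: [-0.4, 0.5, 0.0]
opening: 0.0003
grasp_force: 0.1
```

```bash
python3 - <<'E'
from h import *
s=arm.read_state();print(s['ee_pos'],s['wrist_force'])
E
```

```text
[0.59450964 0.09133313 0.21505661] [-0.35312999  0.49778868  0.01955437]
```

```bash
python3 - <<'E'
from h import *
f=cams.grab_frame('side');cv2.imwrite('pics/s2.png',cv2.resize(f[170:370,200:410,::-1],(630,600),interpolation=cv2.INTER_CUBIC))
s=arm.read_state();print(s['ee_pos'],s['wrist_force'],s['moment'])
E
```

```text
[0.59465955 0.09129664 0.21527166] [ 1.01118907 -0.55863983  0.98173199] [-0.02320731 -0.04795659 -0.0338604 ]
```

View pics/s2.png

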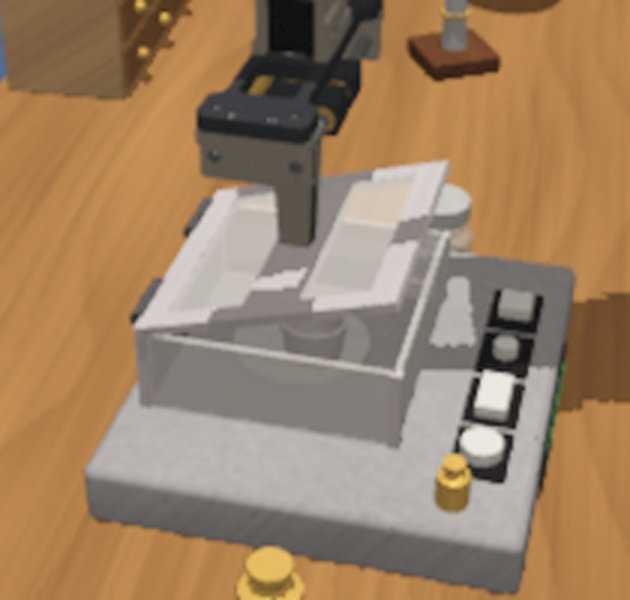

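The fingertips sit on the cross bar at crop (297,240) and the cover has started down. I'll keep pushing.

Call:
move_arm([
  [[0,0,0,0.003,0,0.01,0],[0,0,0,0.003,0,0.01,0],[0,0,0,0.003,0,0.01,0],[0,0,0,0.003,0,0.01,0],[0,0,0,0.003,0,0.01,0]],
])

```text
time_s: 4.0
ee_pos: [0.5912, 0.0916, 0.2029]
tool_rot: [-180.0, 0.0, 175.5]
wrist_force: [0.3, 0.2, 1.1]
opening: 0.0006
grasp_force: 0.5
```

Call:
move_arm([
  [[0,0,0,0.002,0,0.01,0],[0,0,0,0,0,0.01,0],[0,0,0,0,0,0.01,0],[0,0,0,0,0,0.006,0],[0,0,0,0,0,0,0]],
])

```text
time_s: 4.42
ee_pos: [0.5904, 0.0917, 0.1937]
tool_rot: [-180.0, -0.0, 175.5]
wrist_force: [0.6, 0.1, 0.8]
opening: 0.0002
grasp_force: 0.0
```

Call:
move_arm([
  [[0,0,0,0,0,0.006,0],[0,0,0,0,0,0.004,0],[0,0,0,0,0,0.004,0],[0,0,0,0,0,0.003,0],[0,0,0,0,0,0.003,0]],
])

```text
time_s: 4.83
ee_pos: [0.5906, 0.0917, 0.1891]
tool_rot: [-180.0, -0.0, 175.5]
wrist_force: [-1.3, 0.1, 1.0]
opening: 0.0004
grasp_force: 0.5
```

Call:
move_arm([
  [[0,0,0,0,0,0.003,0],[0,0,0,0,0,0.002,0],[0,0,0,0,0,0,0]],
])

```text
time_s: 5.08
ee_pos: [0.5907, 0.0918, 0.1885]
tool_rot: [180.0, 0.0, 175.5]
wrist_force: [-3.7, -0.6, 6.3]
opening: 0.0005
grasp_force: 3.2
```

Force rose to 6 N at TCP height 0.1885 m, which matches the hard stop at 0.188. I'll hold briefly, then lift and look.

Call:
move_arm([
  [[0,0,0,0,0,0.001,0],[0,0,0,0,0,0,0],[0,0,0,0,0,0,0],[0,0,0,0,0,0,0],[0,0,0,0,0,0,0]],
])

```text
time_s: 5.5
ee_pos: [0.5907, 0.0917, 0.1884]
tool_rot: [180.0, 0.0, 175.5]
wrist_force: [-3.7, -0.3, 9.0]
opening: 0.0004
grasp_force: 4.3
```

Call:
move_arm([
  [[0,0,0,0,0,-0.02,0],[0,0,0,0,0,-0.06,0],[0,0,0,0,0,-0.08,0],[0,0,0,0,0,-0.08,0],[0,0,0,0,0,0,0]],
])

```text
time_s: 5.92
ee_pos: [0.5926, 0.092, 0.2516]
tool_rot: [179.9, 0.3, 175.5]
wrist_force: [0.5, -0.5, 0.0]
opening: 0.0004
grasp_force: 0.0
```

```bash
python3 - <<'E'
from h import *
import json
s=arm.read_state()
P=cams.camera_params('wrist');f=cams.grab_frame('wrist')[:,:,::-1].copy();g=cams.grab_frame('side')[:,:,::-1]
json.dump({k:np.array(v).tolist() for k,v in P.items() if k in('camera_matrix','R','t')},open('w2.json','w'))
cv2.imwrite('pics/s3full.png',g)
cv2.imwrite('pics/both.png',np.hstack([cv2.resize(f,(400,300)),cv2.resize(g[200:350,210:410],(400,300),interpolation=cv2.INTER_CUBIC)]))
print(s['ee_pos'],s['tool_rot'],s['wrist_force'])
m=(f.min(2)>170).astype(np.uint8)
n,l,st,ce=cv2.connectedComponentsWithStats(m[:200])
print([(ce[i].round(1).tolist(),st[i,2:].tolist(),onz('wrist',ce[i],.052,P).round(4)[:2].tolist()) for i in range(1,n) if 150<st[i,4]<4000])
E
```

```text
[0.59258725 0.0919757  0.25156242] [179.92666788   0.33248387 175.48418616] [ 0.45369657 -0.48843839  0.04348841]
[([429.4, 42.9], [38, 42, 1227], [0.4678, 0.1728]), ([350.3, 43.3], [54, 31, 1602], [0.464, 0.1232]), ([215.8, 139.4], [119, 82, 3955], [0.5153, 0.03])]
```

View pics/both.png

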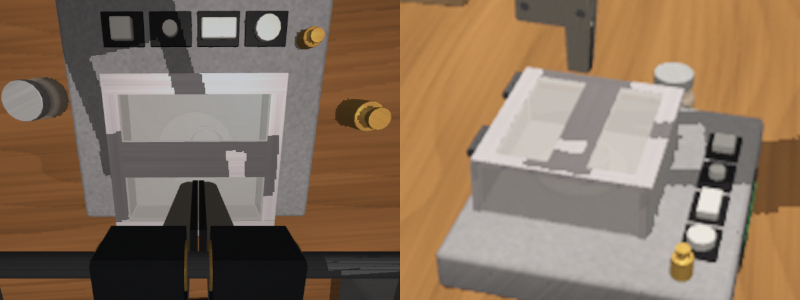

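The cover lies level, flush on the chamber in both halves, and the bar key shows again at (350,43) in the wrist frame, world (0.464, 0.123). I'll move above it.

Call:
move_arm([
  [[0,0,0,0.129,0.021,0,0],[0,0,0,0.129,0.021,0,0],[0,0,0,0.129,0.021,0,0],[0,0,0,0.125,0.022,0,0],[0,0,0,0,0,0,0]],
])

```text
time_s: 6.43
ee_pos: [0.4588, 0.1231, 0.2457]
tool_rot: [-179.9, -0.4, 175.5]
wrist_force: [-0.1, -0.1, -1.1]
opening: 0.0004
grasp_force: 0.0
```

Call:
move_arm([
  [[0,0,0,0,0,0,0],[0,0,0,0,0,0,0]],
])

```text
time_s: 6.6
ee_pos: [0.4653, 0.123, 0.2474]
tool_rot: [-180.0, 0.0, 175.5]
wrist_force: [1.5, -0.2, 0.9]
opening: 0.0006
grasp_force: 0.0
```

Call:
move_arm([
  [[0,0,0,0,0,0.1,0],[0,0,0,0,0,0.1,0],[0,0,0,0,0,0.1,0],[0,0,0,0,0,0.07,0],[0,0,0,0,0,0,0]],
])

```text
time_s: 7.02
ee_pos: [0.4641, 0.1222, 0.1518]
tool_rot: [-179.9, -0.3, 175.4]
wrist_force: [-0.7, 0.3, 0.4]
opening: 0.0005
grasp_force: 0.0
```

Call:
move_arm([
  [[0,0,0,0,0,0,0],[0,0,0,0,0,0,0]],
])

```text
time_s: 7.18
ee_pos: [0.4659, 0.123, 0.1557]
tool_rot: [180.0, 0.0, 175.5]
wrist_force: [-0.2, 0.6, 0.7]
opening: 0.0009
grasp_force: 0.0
```

Call:
move_arm([
  [[0,0,0,0.005,0.003,0.02,0],[0,0,0,0,0,0.02,0],[0,0,0,0,0,0.01,0],[0,0,0,0,0,0,0],[0,0,0,0,0,0,0]],
])

```text
time_s: 7.6
ee_pos: [0.4635, 0.1239, 0.1427]
tool_rot: [180.0, -0.0, 175.5]
wrist_force: [0.4, -0.9, -0.2]
opening: 0.0005
grasp_force: 0.0
```

Call:
move_arm([
  [[0,0,0,0,0,0.006,0],[0,0,0,0,0,0.006,0],[0,0,0,0,0,0.006,0],[0,0,0,0,0,0,0],[0,0,0,0,0,0,0]],
])

```text
time_s: 8.02
ee_pos: [0.4638, 0.1239, 0.1383]
tool_rot: [180.0, 0.0, 175.5]
wrist_force: [-0.2, 0.8, 2.2]
opening: 0.0003
grasp_force: 1.1
```

Contact at the expected height, so I'll press on gently.

Call:
move_arm([
  [[0,0,0,0,0,0.006,0],[0,0,0,0,0,0.004,0],[0,0,0,0,0,0.002,0],[0,0,0,0,0,0,0],[0,0,0,0,0,0,0]],
])

```text
time_s: 8.43
ee_pos: [0.4638, 0.1239, 0.1354]
tool_rot: [180.0, 0.0, 175.5]
wrist_force: [-0.3, 0.1, 6.2]
opening: 0.0004
grasp_force: 3.0
```

Call:
move_arm([
  [[0,0,0,0,0,0.003,0],[0,0,0,0,0,0,0],[0,0,0,0,0,0,0],[0,0,0,0,0,0,0]],
])

```text
time_s: 8.77
ee_pos: [0.4638, 0.1239, 0.1351]
tool_rot: [180.0, 0.0, 175.5]
wrist_force: [-2.0, 0.7, 13.9]
opening: 0.0013
grasp_force: 7.1
```

Hard stop reached: about 14 N with no more travel. I'll draw back straight up.

Call:
move_arm([
  [[0,0,0,0,0,-0.02,0],[0,0,0,0,0,-0.04,0],[0,0,0,0,0,-0.08,0],[0,0,0,0,0,-0.1,0],[0,0,0,0,0,-0.1,0]],
])

```text
time_s: 9.18
ee_pos: [0.4627, 0.1236, 0.2202]
tool_rot: [-180.0, -0.1, 175.5]
wrist_force: [0.6, 0.9, 0.3]
opening: 0.0005
grasp_force: 0.0
```

Call:
move_arm([
  [[0,0,0,0,0,-0.1,0],[0,0,0,0,0,0,0],[0,0,0,0,0,0,0],[0,0,0,0,0,0,0]],
])

```text
time_s: 9.52
ee_pos: [0.463, 0.1237, 0.244]
tool_rot: [-180.0, -0.0, 175.5]
wrist_force: [-0.5, 0.1, -0.9]
opening: 0.0005
grasp_force: 0.0
```

```bash
python3 - <<'E'
from h import *
s=arm.read_state();print(s['ee_pos'],s['wrist_force'])
f=cams.grab_frame('scene')[:,:,::-1];g=cams.grab_frame('side')[:,:,::-1]
cv2.imwrite('pics/end.png',np.hstack([cv2.resize(f[170:320,260:460],(400,300)),cv2.resize(g[200:350,210:410],(400,300),interpolation=cv2.INTER_CUBIC)]))
E
```

```text
[0.46299491 0.12367549 0.24404596] [-0.53375682  0.13561228 -0.86936758]
```

View pics/end.png

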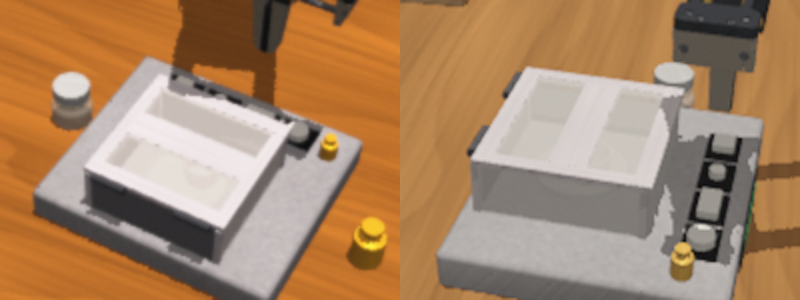

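The cover is shut and flush in both halves, the keys are up (bar at (708,203)), the weights and jar are unmoved, and the fingers are clear.

```bash
python3 -c "
from station import arm
print(arm.hand_in())"
```

```text
the job is handed in; nothing more can be done
None
```

The job is handed in: I pushed the cover fully shut, then pressed the bar key to its stop (about 14 N) and let it spring up; the last pictures show the keys up, the arm clear and nothing moved, but the hand-in returned no verdict.

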